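# Find the fullest ink tin at the die-cutting station

### The job

Three identical closed ink tins stand in a row on the black rubber mat: heft them one at a time from the robot's left to its right, lifting each about 8 cm clear, upright, with a gentle grip (thin walls, about 30 N) and setting it softly back where it stood. Then take up the heaviest and finish while still holding it upright and still, about 15 cm above the mat, with the other two standing back in their places. Leave everything else on the bench where it is.

Things in the scene. Friction and masses are not known exactly. Their poses are not given: they have to be found in the camera images.
- mat: fixed black rubber mat, 140 mm (x) by 480 mm (y), 4 mm thick; origin at the centre of its underside, at bench level; x away from the robot, y along the row to the robot's left. The tins stand about 150 mm apart along y: one left, one middle, one right
- tin_a_center (a point): a closed round ink tin standing upright on the mat, 60 mm wide, 80 mm tall, bare steel with a white paper band; the three look exactly alike and differ only in how full they are (any may be the heaviest, whatever its name or place; about 0.2 to 0.65 kg, the heaviest at least 130 g more than the next). Point at its centre, 40 mm above its underside; z up its axis. Thin walls: grip with about 30 N, they dent above 70 N on a side
- tin_b_center (a point): a closed round ink tin standing upright on the mat, 60 mm wide, 80 mm tall, bare steel with a white paper band; the three look exactly alike and differ only in how full they are (any may be the heaviest, whatever its name or place; about 0.2 to 0.65 kg, the heaviest at least 130 g more than the next). Point at its centre, 40 mm above its underside; z up its axis. Thin walls: grip with about 30 N, they dent above 70 N on a side
- tin_c_center (a point): a closed round ink tin standing upright on the mat, 60 mm wide, 80 mm tall, bare steel with a white paper band; the three look exactly alike and differ only in how full they are (any may be the heaviest, whatever its name or place; about 0.2 to 0.65 kg, the heaviest at least 130 g more than the next). Point at its centre, 40 mm above its underside; z up its axis. Thin walls: grip with about 30 N, they dent above 70 N on a side
- thumbnut_mid (a point): bystander: loose grey aluminium double-disc thumb nut, 34 mm wide, 32 mm tall, standing on the mat between the left and the middle tin; point at its middle
- collar_mid (a point): bystander: brass ring, 32 mm wide, 16 mm tall, lying on the mat between the middle and the right tin; point at its middle
- label_roll_mid (a point): bystander: white paper roll lying flat, 104 mm wide, 60 mm tall, left of the mat; point at its middle
- cleaner_mid (a point): bystander: white bottle, 60 mm wide, 170 mm tall, right of the mat; point at its middle
- die_block_mid (a point): bystander: dark steel block 70 x 40 x 30 mm, right of the mat; point at its middle
- ink_knife_grip (a point): bystander: ink spatula lying right of the mat; point on its handle
- spanner_grip (a point): bystander: steel spanner lying left of the mat; point on its handle

How it is judged:
By the outcome, as a careful person would: the job done as asked, in the order asked, and still so for the second after the job is handed in, while the arm keeps its last pose, push and grip.
It also fails if it takes over 69 s, if anything falls off the work surface, if the arm or the gripper's body presses on something with over 40 N, if the wrist force passes 120 N, or if a joint passes its speed limit or range.

### The arm

A 6-joint arm with a two-finger parallel gripper is mounted at the origin on the work surface. World frame = base frame: x ahead of the robot, y to its left, z up, the work surface at z = 0. Lengths are in m, angles in rad, forces in N, time in s.
With the tool pointing down it reaches from about 0.25 to 0.775 m from the base axis. Payload 4 kg.
Tool frame: the origin (TCP) lies on the centre line of the jaws, within the pads' length; the fingertips stand 17 mm ahead of it and the grasp point (between the pads) lies 2 mm behind it; z points along the fingers, y is the line along which they close (so a half turn about z gives the same grasp; the last joint's range is limited). The gripper opens to 94 mm and grips with 3 to 60 N. Pads are 16 mm wide; open, the fingers measure 119 mm over their backs; the gripper's body (75 mm by 177 mm) begins 78 mm behind the grasp point.
Start: joints at [-1.211, 0.087, 1.371, -0, 1.684, -0.103], TCP at [0.246, -0.492, 0.223] pointing down, gripper open.
Joint ranges: [-3.1, 3.1], [-0.76, 2.03], [0.27, 2.55], [-1.08, 4.22], [0.17, 2.65], [-2.57, 2.57]. Speed limits (rad/s): [2.79, 2.79, 3.14, 3.14, 3.14, 3.14].

### API

Orientations are given as [roll, pitch, yaw] about the fixed x, y, z axes, in that order (R = Rz(yaw) Ry(pitch) Rx(roll)).
In Python, from bench import robot gives the robot as it stands.
- The arm moves only by the tool servo_tool, never from a script. Its argument "plan" is a list of rows, each a list of 7 numbers: the shift along the tool's x, y, z normalised to -1 to 1, where 1 is 0.1 m, then the turn, a rotation vector about the tool's x, y, z normalised to -1 to 1, where 1 is pi/2 rad, then the finger opening in mm, from 0 to 94. In form: [[x, y, z, ax, ay, az, gripper], ...]. A call has 1 to 12 rows; each row is the pose to reach, as a shift and turn from the pose commanded when the call began, along the tool's axes at that moment; what a row does not reach only later rows make up. A row lasts 1/12 s, in which the tool goes at most 41.7 mm and 7.16 degrees, less where a joint would pass 70% of its speed; a pose out of reach is approached as far as the arm can. A call with a number of a shift or a turn outside -1 to 1 is refused whole. A call with a gripper value outside its range is refused whole. The fingers move at their own pace and stop on an object; the grip force is fixed at half the most. Time passes only in rows, so rows that repeat a pose let the fingers close. It gives the time, the measured TCP pose, the force, the opening and the grip force at its end, in the units of the state.
- robot.get_obs(): the state, without advancing time (a new reading comes with each control period).
- robot.snapshot(name): name is "scene" or "top" or "wrist"; returns the picture (420x560x3 uint8, red, green, blue); there is no depth.
- robot.camera_params(name): a dict with "camera_matrix" (3x3 intrinsics, pixels), "distortion" ([k1, k2, p1, p2, k3] as OpenCV has them; the pictures are not rectified), "rvec" (rotation vector, rad) and "tvec" (3), from world to camera coordinates, as OpenCV has them; the wrist camera has in their place "tool_from_camera" (4x4, takes a point from camera to tool coordinates, whose origin is the TCP and whose axes are the flange's). Camera axes: x right, y down, z forward; pixel columns grow to the right and rows downward; lengths in m; the calibration is good to about 2 mm. A picture is of the moment at which its call begins: read the wrist's pose just before it. camera_params takes no time and is no camera call.
- robot.close_job(): hands the job in; it is judged then, once.
Trained networks look in the newest picture that a camera, given by its name, has taken for a name from the list of things; names that differ only in an ending like _2 or _b are one class to them, and where a whole thing is asked for, a point or a joint stands for the part that bears it (a point fixed in the world has none). Each returns a list of dicts, best first, with "conf" (0 to 1); they miss things now and then, are a little off and sometimes report something else, mostly with a low value. They report only what shows in the picture. A call takes as long as a camera call.
- robot.find_in(thing, camera): "extent" ([centre column, centre row, width, height] in pixels, round what is visible of it).
The state is a dict: "time": time; "joint_positions": joint angles; "qvel": joint speeds; "joint_torque": joint torques, N m; "tool_pos": TCP position; "ee_rot": TCP orientation; "wrist_force": force on the tool from outside, world axes, zero at the start; "wrist_torque": the same for the moment, N m; "width": finger opening in m; "finger_force": force on a finger pad.
Only numpy, scipy, OpenCV 4.12 (cv2) and the standard library are available. Lean on these libraries where they do the work, as an engineer would, in place of code of your own. Each camera call takes 0.05 s, during which the arm holds its last target. There are 200 camera calls.

## Working session

There is one attempt and no reset: what is moved stays moved. The work goes in short steps, Python scripts to look and compute and a tool call to move; the robot and the scene stay as the last step left them, time stands still between calls to the robot, and variables do not carry over. Pictures are saved under pics/ and viewed, at most 10 in all, crops included, and the job is handed in when it is done.

Besides the shell and the picture viewer there is one more tool, called as a command line: name --pt "numbers of a row" for each row, then --argument value for the rest. servo_tool: Moves the arm, as the interface text tells. Scaled input: -1 to 1 covers 0.1 m each way for a shift and pi/2 rad each way for a turn. Its arguments: {"type":"object","properties":{"plan":{"type":"array","items":{"type":"array","items":{"type":"number"}}}},"required":["plan"]}

```bash
mkdir -p pics
cat > h.py <<'E'
import numpy as np, cv2
from bench import robot
def ray(cam,uv):
    p=robot.camera_params(cam)
    u=cv2.undistortPoints(np.array([[uv]],float),np.array(p["camera_matrix"]),np.array(p["distortion"]))[0,0]
    d=np.array([u[0],u[1],1.])
    if "rvec" in p:
        R=cv2.Rodrigues(np.array(p["rvec"],float))[0]; t=np.array(p["tvec"],float).ravel()
        return -R.T@t, R.T@d
def onz(cam,uv,z):
    o,d=ray(cam,uv); return o+d*(z-o[2])/d[2]
def proj(cam,P):
    p=robot.camera_params(cam)
    return cv2.projectPoints(np.array(P,float).reshape(-1,1,3),np.array(p["rvec"],float),np.array(p["tvec"],float),np.array(p["camera_matrix"]),np.array(p["distortion"]))[0][:,0]
E
python3 - <<'E'
from h import *
a=[]
for c in("top","scene"):
    im=robot.snapshot(c); cv2.imwrite(f"pics/{c}.png",im[:,:,::-1])
    for n in("tin_a_center","thumbnut_mid","collar_mid"):
        for r in robot.find_in(n,c)[:4]: print(c,n,np.round(r["extent"],1),round(r["conf"],2), np.round(onz(c,r["extent"][:2],.05),3))
    print(ray(c,(280,210)))
print(robot.get_obs())
E
```

```text
top tin_a_center [369.5 164.8  24.7  27.9] 0.66 [ 0.58  -0.238  0.05 ]
top thumbnut_mid [284.8 165.8  10.7  16.5] 0.7 [ 0.571 -0.01   0.05 ]
(array([0.36500143, 0.00667254, 1.34247486]), array([ 0.06607219, -0.00521348, -0.99795891]))
scene tin_a_center [261.4 292.5  22.9  35.7] 0.77 [ 0.585 -0.242  0.05 ]
scene tin_a_center [320.4 221.8  22.1  31.6] 0.64 [0.571 0.057 0.05 ]
scene thumbnut_mid [311.6 242.6   9.5  11.4] 0.64 [ 0.595 -0.027  0.05 ]
scene collar_mid [270.8 270.5  14.   12.6] 0.61 [ 0.562 -0.174  0.05 ]
(array([ 0.96804989, -0.64686985,  0.87638001]), array([-0.44292241,  0.56627091, -0.69533856]))
{'time': 0.4, 'joint_positions': array([-1.21107464e+00,  8.72977308e-02,  1.37092552e+00,  2.03622122e-06,
        1.68358659e+00, -1.03064666e-01]), 'qvel': array([ 1.26084660e-05, -1.08153366e-03, -1.13977807e-03,  1.79874044e-04,
        4.29368598e-04, -7.24790462e-04]), 'joint_torque': array([ 2.06015065e-04, -3.39510870e+01, -3.02111828e+01,  7.17795454e-02,
        2.57221400e-02, -5.14510009e-05]), 'tool_pos': array([ 0.24553758, -0.49208655,  0.22233786]), 'ee_rot': array([-3.14137683e+00, -2.43573414e-05,  4.62786581e-01]), 'wrist_force': array([-0.99359147,  0.15330771, -0.34907693]), 'wrist_torque': array([ 0.08012695, -0.00602591, -0.0392656 ]), 'finger_force': 0.0, 'width': 0.09434970506326627}
```

View pics/top.png

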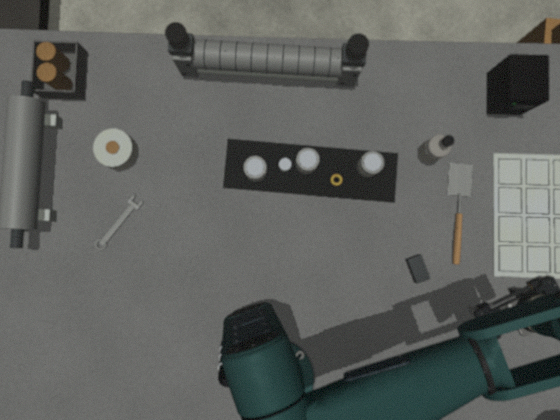

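View pics/scene.png

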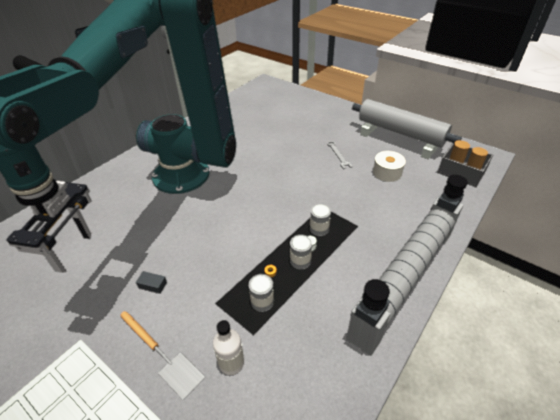

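The top view shows the tins at about (255,167), (307,160) and (372,163), with the nut at (285,165) and the ring at (337,180). The scene view matches: tins at (320,220), (301,252) and (261,293). Both sides of the row in x are free, so the fingers can close along x.

Run:
```python
from h import *
im=cv2.imread("pics/top.png")
for uv in((255,167),(307.5,160),(372,163)): print(np.round(onz("top",uv,.07),3))
for uv in((285,165),(337,180),(440,147)): print("by",np.round(onz("top",uv,.03),3))
c=cv2.resize(im[130:210,220:405],None,fx=4,fy=4,interpolation=cv2.INTER_CUBIC); cv2.imwrite("pics/topcrop.png",c)
print(robot.camera_params("wrist"))
```

```text
[0.562 0.07  0.07 ]
[ 0.585 -0.069  0.07 ]
[ 0.582 -0.241  0.07 ]
by [ 0.576 -0.01   0.03 ]
by [ 0.539 -0.154  0.03 ]
by [ 0.638 -0.433  0.03 ]
{'camera_matrix': array([[362.29900251,   0.        , 272.55716754],
       [  0.        , 362.29900251, 210.21885773],
       [  0.        ,   0.        ,   1.        ]]), 'distortion': array([-0.00641228,  0.        ,  0.        ,  0.        ,  0.        ]), 'tool_from_camera': array([[ 8.57173982e-04, -9.69384730e-01, -2.45545333e-01,
         7.01388173e-02],
       [ 9.99999372e-01,  1.00829234e-03, -4.89725255e-04,
         2.65933168e-04],
       [ 7.22313661e-04, -2.45544758e-01,  9.69384985e-01,
        -1.61795842e-01],
       [ 0.00000000e+00,  0.00000000e+00,  0.00000000e+00,
         1.00000000e+00]])}
```

View pics/topcrop.png

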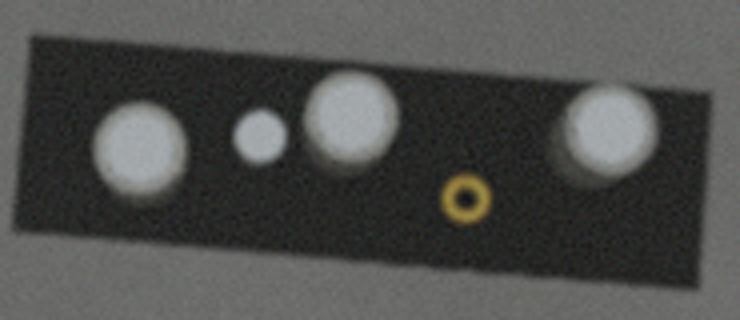

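servo_tool --pt "1 -0.68 0 0 0 -0.705 94" --pt "1 -0.68 0 0 0 -0.705 94" --pt "1 -0.68 0 0 0 -0.705 94" --pt "1 -0.68 0 0 0 -0.705 94" --pt "1 -0.68 0 0 0 -0.705 94" --pt "1 -0.68 0 0 0 -0.705 94" --pt "1 -0.68 0 0 0 -0.705 94" --pt "1 -0.68 0 0 0 -0.705 94" --pt "1 -0.68 0 0 0 -0.705 94" --pt "1 -0.68 0 0 0 -0.705 94"

```text
time: 1.23
tool_pos: [0.3047, -0.3866, 0.2226]
ee_rot: [3.141, 0.0, 1.572]
wrist_force: [0.2, 0.4, -0.2]
width: 0.0942
finger_force: 0.0
```

servo_tool --pt "1 0.56 0 0 0 0 94" --pt "1 0.56 0 0 0 0 94" --pt "1 0.56 0 0 0 0 94"

```text
time: 1.48
tool_pos: [0.3613, -0.285, 0.2226]
ee_rot: [3.141, -0.001, 1.566]
wrist_force: [0.6, 0.1, 0.4]
width: 0.0938
finger_force: 0.0
```

servo_tool --pt "1 0.56 0 0 0 0 94" --pt "1 0.56 0 0 0 0 94" --pt "1 0.56 0 0 0 0 94"

```text
time: 1.73
tool_pos: [0.4177, -0.1842, 0.2228]
ee_rot: [3.14, -0.0, 1.568]
wrist_force: [-0.1, -0.8, 0.4]
width: 0.0943
finger_force: 0.0
```

servo_tool --pt "1 0.56 0 0 0 0 94" --pt "1 0.56 0 0 0 0 94" --pt "1 0.56 0 0 0 0 94"

```text
time: 1.98
tool_pos: [0.4738, -0.084, 0.2227]
ee_rot: [3.141, -0.001, 1.569]
wrist_force: [0.0, -0.2, 0.6]
width: 0.0938
finger_force: 0.0
```

servo_tool --pt "1 0.56 0 0 0 0 94" --pt "1 0.56 0 0 0 0 94" --pt "1 0.56 0 0 0 0 94" --pt "1 0.56 0 0 0 0 94" --pt "1 0.56 0 0 0 0 94" --pt "1 0.56 0 0 0 0 94"

```text
time: 2.48
tool_pos: [0.5286, 0.0127, 0.2223]
ee_rot: [-3.141, 0.001, 1.569]
wrist_force: [0.2, -0.2, -0.3]
width: 0.0939
finger_force: 0.0
```

```bash
cat >> h.py <<'E'
from scipy.spatial.transform import Rotation as Ro
def wrist(name):
    o=robot.get_obs(); im=robot.snapshot("wrist"); cv2.imwrite(f"pics/{name}.png",im[:,:,::-1])
    p=robot.camera_params("wrist"); T=np.eye(4); T[:3,:3]=Ro.from_euler("xyz",o["ee_rot"]).as_matrix(); T[:3,3]=o["tool_pos"]
    return im,T@p["tool_from_camera"],o
def wz(W,uv,z):
    p=robot.camera_params("wrist")
    u=cv2.undistortPoints(np.array([[uv]],float),p["camera_matrix"],p["distortion"])[0,0]
    d=W[:3,:3]@[u[0],u[1],1.]; return W[:3,3]+d*(z-W[2,3])/d[2]
E
python3 - <<'E'
from h import *
im,W,o=wrist("w1"); print(o["time"],o["tool_pos"],o["wrist_force"])
for n in("tin_a_center","thumbnut_mid"):
    for r in robot.find_in(n,"wrist"): print(n,np.round(r["extent"],1),round(r["conf"],2),np.round(wz(W,r["extent"][:2],.07),3))
E
```

```text
2.4833 [0.52862179 0.0127209  0.22234225] [ 0.20006142 -0.20588806 -0.25485186]
tin_a_center [322.2 388.5  55.   46.7] 0.6 [ 0.578 -0.185  0.07 ]
tin_a_center [330.6 276.   71.4  80.7] 0.24 [ 0.582 -0.06   0.07 ]
```

View pics/w1.png

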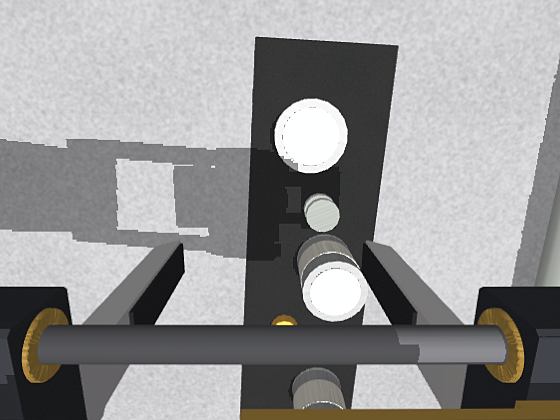

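The wrist view shows the left lid at (311,135), the middle lid at (335,290), the nut at (322,214) and the right tin at the bottom edge.

Run:
```python
from h import *
im,W,o=wrist("w2")
g=im.min(2); 
m=cv2.morphologyEx((g>235).astype(np.uint8),cv2.MORPH_OPEN,np.ones((5,5)))
roi=np.zeros_like(m); roi[80:180,255:360]=1; roi[250:324,295:375]=1
for c in cv2.findContours(m*roi,0,2)[0]:
    if cv2.contourArea(c)>1000:
        (u,v),r=cv2.minEnclosingCircle(c); print((u,v,r),np.round(wz(W,(u,v),.084),4), np.round(wz(W,(u+r,v),.084)-wz(W,(u,v),.084),4))
print(wz(W,(311,135.5),.084),wz(W,(335,290.5),.084))
```

```text
(334.8851623535156, 289.7582092285156, 25.656124114990234) [ 0.5841 -0.0682  0.084 ] [ 0.0233 -0.0001  0.    ]
(310.98828125, 134.517578125, 37.14580154418945) [0.5592 0.0697 0.084 ] [ 0.0302 -0.0001  0.    ]
[0.55923415 0.06890469 0.084     ] [ 0.58423705 -0.06891725  0.084     ]
```

servo_tool --pt "0.56 0.305 0.2 0 0 0 94" --pt "0.56 0.305 0.5 0 0 0 94" --pt "0.56 0.305 0.8 0 0 0 94" --pt "0.56 0.305 0.8 0 0 0 94" --pt "0.56 0.305 0.8 0 0 0 94"

```text
time: 3.1
tool_pos: [0.5578, 0.0683, 0.1406]
ee_rot: [-3.136, 0.001, 1.569]
wrist_force: [0.8, -0.1, 0.8]
width: 0.0942
finger_force: 0.0
```

servo_tool --pt "0 0 0.2 0 0 0 94" --pt "0 0 0.4 0 0 0 94" --pt "0 0 0.6 0 0 0 94" --pt "0 0 0.8 0 0 0 94" --pt "0 0 0.96 0 0 0 94" --pt "0 0 0.96 0 0 0 94" --pt "0 0 0.96 0 0 0 70" --pt "0 0 0.96 0 0 0 70" --pt "0 0 0.96 0 0 0 70" --pt "0 0 0.96 0 0 0 70"

```text
time: 3.93
tool_pos: [0.5608, 0.069, 0.0487]
ee_rot: [3.138, 0.0, 1.57]
wrist_force: [-0.5, -1.2, 0.1]
width: 0.0717
finger_force: 0.0
```

servo_tool --pt "0 0 0 0 0 0 64" --pt "0 0 0 0 0 0 60" --pt "0 0 0 0 0 0 55" --pt "0 0 0 0 0 0 50" --pt "0 0 0 0 0 0 45" --pt "0 0 0 0 0 0 45" --pt "0 0 0 0 0 0 45"

```text
time: 4.52
tool_pos: [0.5597, 0.0692, 0.0471]
ee_rot: [3.141, 0.0, 1.57]
wrist_force: [-0.8, -0.3, 4.1]
width: 0.0596
finger_force: 30.0
```

servo_tool --pt "0 0 -0.03 0 0 0 45" --pt "0 0 -0.1 0 0 0 45" --pt "0 0 -0.2 0 0 0 45" --pt "0 0 -0.35 0 0 0 45" --pt "0 0 -0.5 0 0 0 45" --pt "0 0 -0.65 0 0 0 45" --pt "0 0 -0.77 0 0 0 45" --pt "0 0 -0.83 0 0 0 45" --pt "0 0 -0.83 0 0 0 45" --pt "0 0 -0.83 0 0 0 45" --pt "0 0 -0.83 0 0 0 45" --pt "0 0 -0.83 0 0 0 45"

```text
time: 5.52
tool_pos: [0.5586, 0.0691, 0.128]
ee_rot: [-3.139, 0.0, 1.57]
wrist_force: [-0.3, 0.4, -6.3]
width: 0.0599
finger_force: 30.0
```

servo_tool --pt "0 0 0 0 0 0 45" --pt "0 0 0 0 0 0 45" --pt "0 0 0 0 0 0 45"

```text
time: 5.77
tool_pos: [0.5592, 0.0692, 0.129]
ee_rot: [-3.141, 0.0, 1.57]
wrist_force: [0.5, 0.0, -6.0]
width: 0.0595
finger_force: 30.0
```

servo_tool --pt "0 0 0 0 0 0 45" --pt "0 0 0 0 0 0 45" --pt "0 0 0 0 0 0 45"

```text
time: 6.02
tool_pos: [0.5595, 0.0692, 0.1295]
ee_rot: [3.141, 0.0, 1.57]
wrist_force: [-0.9, -0.0, -6.4]
width: 0.0597
finger_force: 30.0
```

```bash
cat > s.py <<'E'
from h import *
f=[]
for i in range(10):
    robot.snapshot("wrist"); o=robot.get_obs(); f.append(np.r_[o["wrist_force"],o["joint_torque"][1:3],o["tool_pos"],o["time"]])
f=np.array(f); print("mean F,tau",f.mean(0).round(3),"std",f.std(0).round(3))
E
python3 s.py
```

```text
mean F,tau [-1.2300e-01 -8.0000e-03 -5.6570e+00 -3.9209e+01 -3.2232e+01  5.5900e-01
  6.9000e-02  1.2900e-01  6.2920e+00] std [0.406 0.434 0.375 0.012 0.007 0.    0.    0.    0.144]
```

servo_tool --pt "0 0 0.12 0 0 0 45" --pt "0 0 0.27 0 0 0 45" --pt "0 0 0.42 0 0 0 45" --pt "0 0 0.55 0 0 0 45" --pt "0 0 0.65 0 0 0 45" --pt "0 0 0.72 0 0 0 45" --pt "0 0 0.76 0 0 0 45" --pt "0 0 0.785 0 0 0 45" --pt "0 0 0.8 0 0 0 45" --pt "0 0 0.81 0 0 0 45" --pt "0 0 0.815 0 0 0 45" --pt "0 0 0.82 0 0 0 45"

```text
time: 7.52
tool_pos: [0.5599, 0.0692, 0.0481]
ee_rot: [3.14, 0.0, 1.57]
wrist_force: [-0.1, -0.4, -6.0]
width: 0.0598
finger_force: 30.0
```

servo_tool --pt "0 0 0.005 0 0 0 45" --pt "0 0 0.01 0 0 0 45" --pt "0 0 0.01 0 0 0 45" --pt "0 0 0.01 0 0 0 45"

```text
time: 7.85
tool_pos: [0.5598, 0.0692, 0.0471]
ee_rot: [3.141, 0.0, 1.57]
wrist_force: [-0.6, -0.5, -2.8]
width: 0.0596
finger_force: 30.0
```

servo_tool --pt "0 0 0.003 0 0 0 45" --pt "0 0 0.005 0 0 0 45" --pt "0 0 0.005 0 0 0 45" --pt "0 0 0.005 0 0 0 64" --pt "0 0 0.005 0 0 0 70" --pt "0 0 0.005 0 0 0 80" --pt "0 0 0.005 0 0 0 94" --pt "0 0 0.005 0 0 0 94" --pt "0 0 0.005 0 0 0 94" --pt "0 0 0.005 0 0 0 94"

```text
time: 8.68
tool_pos: [0.5595, 0.0692, 0.046]
ee_rot: [3.141, 0.0, 1.57]
wrist_force: [0.1, 1.0, -0.1]
width: 0.0934
finger_force: 0.0
```

servo_tool --pt "0 0 -0.15 0 0 0 94" --pt "0 0 -0.4 0 0 0 94" --pt "0 0 -0.7 0 0 0 94" --pt "0 0 -1 0 0 0 94" --pt "0 0 -1 0 0 0 94" --pt "0 0 -1 0 0 0 94"

```text
time: 9.18
tool_pos: [0.5609, 0.0692, 0.1486]
ee_rot: [3.136, -0.0, 1.57]
wrist_force: [1.0, -0.3, -0.3]
width: 0.094
finger_force: 0.0
```

servo_tool --pt "-0.3 0.05 0 0 0 0 94" --pt "-0.7 0.15 0 0 0 0 94" --pt "-1 0.25 0 0 0 0 94" --pt "-1 0.25 0 0 0 0 94"

```text
time: 9.52
tool_pos: [0.5844, -0.0359, 0.1434]
ee_rot: [-3.139, 0.003, 1.565]
wrist_force: [0.6, -0.6, -0.2]
width: 0.0941
finger_force: 0.0
```

servo_tool --pt "-0.3 0 0 0 0 0 94" --pt "-0.375 0 0 0 0 0 94" --pt "-0.375 0 0 0 0 0 94" --pt "-0.375 0 0 0 0 0 94" --pt "-0.375 0 0 0 0 0 94"

```text
time: 9.93
tool_pos: [0.584, -0.067, 0.1453]
ee_rot: [-3.141, -0.001, 1.571]
wrist_force: [0.5, -0.7, 0.2]
width: 0.0938
finger_force: 0.0
```

Run:
```python
from h import *
im,W,o=wrist("w3"); print(o["time"],o["tool_pos"],o["wrist_force"])
top=robot.snapshot("top"); cv2.imwrite("pics/top2.png",top[:,:,::-1])
```

```text
9.9333 [ 0.58397939 -0.06699121  0.1453388 ] [ 0.49264827 -0.67277718  0.22056203]
```

View pics/w3.png

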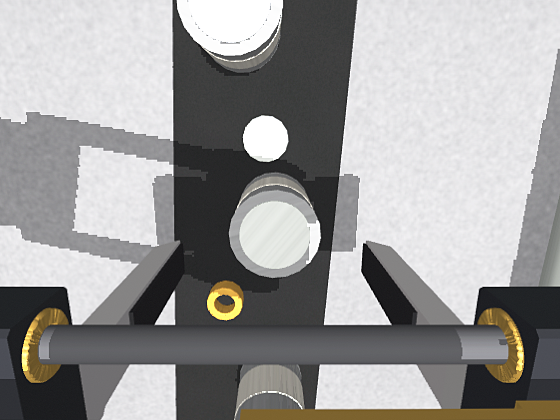

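The middle lid is centred near (275,233) and the ring is at (225,300), clear of the finger path. The left tin is standing at the top edge.

Run:
```python
from h import *
im,W,o=wrist("w4"); print(o["tool_pos"])
print(wz(W,(275,233.5),.084),wz(W,(275,189),.084)-wz(W,(275,278),.084),wz(W,(265.5,138),.036),wz(W,(225,300),.02))
```

```text
[ 0.58424293 -0.06694937  0.14581226]
[ 0.58512874 -0.06855059  0.084     ] [-0.00021061  0.06043701  0.        ] [ 0.57820877 -0.01027893  0.036     ] [ 0.54209197 -0.15013904  0.02      ]
```

servo_tool --pt "-0.015 0.01 0.2 0 0 0 94" --pt "-0.015 0.01 0.4 0 0 0 94" --pt "-0.015 0.01 0.6 0 0 0 94" --pt "-0.015 0.01 0.8 0 0 0 94" --pt "-0.015 0.01 0.98 0 0 0 94" --pt "-0.015 0.01 0.98 0 0 0 94" --pt "-0.015 0.01 0.98 0 0 0 70" --pt "-0.015 0.01 0.98 0 0 0 70" --pt "-0.015 0.01 0.98 0 0 0 70" --pt "-0.015 0.01 0.98 0 0 0 70" --pt "-0.015 0.01 0.98 0 0 0 70" --pt "-0.015 0.01 0.98 0 0 0 70"

```text
time: 11.08
tool_pos: [0.5859, -0.07, 0.0489]
ee_rot: [3.14, 0.0, 1.57]
wrist_force: [0.1, 0.3, 0.9]
width: 0.0702
finger_force: 0.0
```

servo_tool --pt "0 0 0 0 0 0 64" --pt "0 0 0 0 0 0 60" --pt "0 0 0 0 0 0 55" --pt "0 0 0 0 0 0 50" --pt "0 0 0 0 0 0 45" --pt "0 0 0 0 0 0 45" --pt "0 0 0 0 0 0 45"

```text
time: 11.67
tool_pos: [0.5853, -0.0699, 0.0481]
ee_rot: [-3.141, 0.0, 1.57]
wrist_force: [-1.0, -0.3, 2.2]
width: 0.0596
finger_force: 30.0
```

servo_tool --pt "0 0 -0.03 0 0 0 45" --pt "0 0 -0.1 0 0 0 45" --pt "0 0 -0.2 0 0 0 45" --pt "0 0 -0.35 0 0 0 45" --pt "0 0 -0.5 0 0 0 45" --pt "0 0 -0.65 0 0 0 45" --pt "0 0 -0.77 0 0 0 45" --pt "0 0 -0.83 0 0 0 45" --pt "0 0 -0.83 0 0 0 45" --pt "0 0 -0.83 0 0 0 45" --pt "0 0 -0.83 0 0 0 45" --pt "0 0 -0.83 0 0 0 45"

```text
time: 12.67
tool_pos: [0.5846, -0.0697, 0.1296]
ee_rot: [-3.139, -0.0, 1.57]
wrist_force: [1.3, -0.5, -3.2]
width: 0.0597
finger_force: 30.0
```

servo_tool --pt "0 0 0 0 0 0 45" --pt "0 0 0 0 0 0 45" --pt "0 0 0 0 0 0 45" --pt "0 0 0 0 0 0 45"

```text
time: 13.0
tool_pos: [0.5853, -0.0698, 0.1307]
ee_rot: [-3.141, -0.0, 1.57]
wrist_force: [0.9, 0.3, -2.8]
width: 0.0599
finger_force: 30.0
```

```bash
python3 s.py
```

```text
mean F,tau [-3.9000e-02 -3.5000e-02 -2.3540e+00 -3.9601e+01 -3.0497e+01  5.8500e-01
 -7.0000e-02  1.3100e-01  1.3275e+01] std [0.515 0.351 0.533 0.022 0.019 0.    0.    0.    0.144]
```

servo_tool --pt "0 0 0.12 0 0 0 45" --pt "0 0 0.27 0 0 0 45" --pt "0 0 0.42 0 0 0 45" --pt "0 0 0.55 0 0 0 45" --pt "0 0 0.65 0 0 0 45" --pt "0 0 0.72 0 0 0 45" --pt "0 0 0.76 0 0 0 45" --pt "0 0 0.785 0 0 0 45" --pt "0 0 0.8 0 0 0 45" --pt "0 0 0.81 0 0 0 45" --pt "0 0 0.815 0 0 0 45" --pt "0 0 0.82 0 0 0 45"

```text
time: 14.5
tool_pos: [0.5858, -0.07, 0.0497]
ee_rot: [3.14, 0.0, 1.57]
wrist_force: [0.1, 0.1, -2.2]
width: 0.0598
finger_force: 30.0
```

servo_tool --pt "0 0 0.004 0 0 0 45" --pt "0 0 0.008 0 0 0 45" --pt "0 0 0.01 0 0 0 45" --pt "0 0 0.01 0 0 0 45" --pt "0 0 0.01 0 0 0 45" --pt "0 0 0.01 0 0 0 45"

```text
time: 15.0
tool_pos: [0.5855, -0.0699, 0.0482]
ee_rot: [3.141, 0.0, 1.57]
wrist_force: [-0.5, -0.9, -2.5]
width: 0.0599
finger_force: 30.0
```

servo_tool --pt "0 0 0.003 0 0 0 45" --pt "0 0 0.006 0 0 0 45" --pt "0 0 0.008 0 0 0 45" --pt "0 0 0.008 0 0 0 45" --pt "0 0 0.008 0 0 0 45"

```text
time: 15.42
tool_pos: [0.5855, -0.0699, 0.0481]
ee_rot: [3.141, 0.0, 1.57]
wrist_force: [-2.2, 1.3, 5.4]
width: 0.0597
finger_force: 30.0
```

On the mat; release, rise and move toward the right tin.

servo_tool --pt "0 0 -0.003 0 0 0 45" --pt "0 0 -0.003 0 0 0 64" --pt "0 0 -0.003 0 0 0 70" --pt "0 0 -0.003 0 0 0 80" --pt "0 0 -0.003 0 0 0 94" --pt "0 0 -0.003 0 0 0 94" --pt "0 0 -0.003 0 0 0 94" --pt "0 0 -0.003 0 0 0 94"

```text
time: 16.08
tool_pos: [0.5854, -0.0699, 0.0474]
ee_rot: [3.142, 0.0, 1.57]
wrist_force: [0.7, 0.3, -0.1]
width: 0.0937
finger_force: 0.0
```

servo_tool --pt "0 0 -0.15 0 0 0 94" --pt "0 0 -0.4 0 0 0 94" --pt "0 0 -0.7 0 0 0 94" --pt "0 0 -1 0 0 0 94" --pt "0 0 -1 0 0 0 94" --pt "0 0 -1 0 0 0 94"

```text
time: 16.58
tool_pos: [0.5869, -0.0702, 0.1502]
ee_rot: [3.136, 0.001, 1.57]
wrist_force: [-0.4, 0.7, -0.8]
width: 0.0942
finger_force: 0.0
```

servo_tool --pt "-0.3 0 0 0 0 0 94" --pt "-0.6 0 0 0 0 0 94" --pt "-1 0 0 0 0 0 94" --pt "-1 0 0 0 0 0 94"

```text
time: 16.92
tool_pos: [0.5837, -0.1757, 0.1446]
ee_rot: [-3.138, 0.003, 1.564]
wrist_force: [0.2, 0.7, 0.0]
width: 0.0941
finger_force: 0.0
```

servo_tool --pt "-0.3 -0.02 0 0 0 0 94" --pt "-0.6 -0.02 0 0 0 0 94" --pt "-0.68 -0.02 0 0 0 0 94" --pt "-0.68 -0.02 0 0 0 0 94" --pt "-0.68 -0.02 0 0 0 0 94" --pt "-0.68 -0.02 0 0 0 0 94"

```text
time: 17.42
tool_pos: [0.5831, -0.2362, 0.1466]
ee_rot: [-3.14, -0.002, 1.571]
wrist_force: [0.6, -0.4, 0.4]
width: 0.094
finger_force: 0.0
```

Run:
```python
from h import *
im,W,o=wrist("w5"); print(o["time"],o["tool_pos"],o["wrist_force"]); np.save("W5.npy",W)
```

```text
17.4167 [ 0.58308793 -0.23623605  0.14657233] [ 0.59068263 -0.37779927  0.35718875]
```

View pics/w5.png

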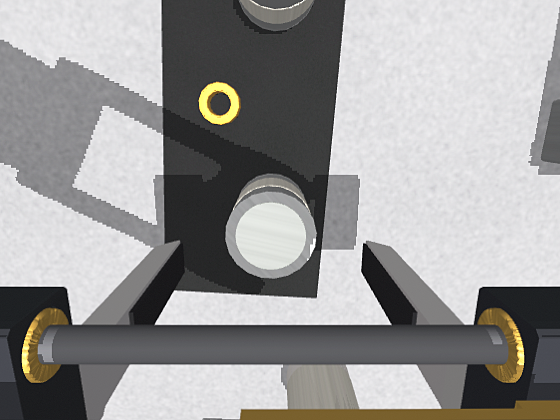

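The right lid is centred near (271,234), about 2 mm off the jaw centre in both x and y. The bottle is well behind at the bottom edge and the ring at (219,103) is untouched.

servo_tool --pt "-0.01 -0.02 0.2 0 0 0 94" --pt "-0.01 -0.02 0.4 0 0 0 94" --pt "-0.01 -0.02 0.6 0 0 0 94" --pt "-0.01 -0.02 0.8 0 0 0 94" --pt "-0.01 -0.02 0.985 0 0 0 94" --pt "-0.01 -0.02 0.985 0 0 0 94" --pt "-0.01 -0.02 0.985 0 0 0 70" --pt "-0.01 -0.02 0.985 0 0 0 70" --pt "-0.01 -0.02 0.985 0 0 0 70" --pt "-0.01 -0.02 0.985 0 0 0 70" --pt "-0.01 -0.02 0.985 0 0 0 70" --pt "-0.01 -0.02 0.985 0 0 0 70"

```text
time: 18.47
tool_pos: [0.5817, -0.2391, 0.05]
ee_rot: [3.14, 0.001, 1.57]
wrist_force: [0.5, 0.0, 0.0]
width: 0.0699
finger_force: 0.0
```

servo_tool --pt "0 0 0 0 0 0 64" --pt "0 0 0 0 0 0 60" --pt "0 0 0 0 0 0 55" --pt "0 0 0 0 0 0 50" --pt "0 0 0 0 0 0 45" --pt "0 0 0 0 0 0 45" --pt "0 0 0 0 0 0 45"

```text
time: 19.05
tool_pos: [0.5815, -0.2389, 0.0492]
ee_rot: [3.141, 0.0, 1.57]
wrist_force: [1.3, 0.0, 0.1]
width: 0.0599
finger_force: 30.0
```

servo_tool --pt "0 0 -0.03 0 0 0 45" --pt "0 0 -0.1 0 0 0 45" --pt "0 0 -0.2 0 0 0 45" --pt "0 0 -0.35 0 0 0 45" --pt "0 0 -0.5 0 0 0 45" --pt "0 0 -0.65 0 0 0 45" --pt "0 0 -0.77 0 0 0 45" --pt "0 0 -0.83 0 0 0 45" --pt "0 0 -0.83 0 0 0 45" --pt "0 0 -0.83 0 0 0 45" --pt "0 0 -0.83 0 0 0 45" --pt "0 0 -0.83 0 0 0 45"

```text
time: 20.05
tool_pos: [0.5805, -0.2385, 0.1304]
ee_rot: [-3.139, -0.001, 1.57]
wrist_force: [-0.3, 0.1, -3.9]
width: 0.0597
finger_force: 30.0
```

servo_tool --pt "0 0 0 0 0 0 45" --pt "0 0 0 0 0 0 45" --pt "0 0 0 0 0 0 45" --pt "0 0 0 0 0 0 45"

```text
time: 20.38
tool_pos: [0.5812, -0.2388, 0.1317]
ee_rot: [-3.141, -0.0, 1.57]
wrist_force: [-0.7, 0.1, -2.8]
width: 0.0594
finger_force: 30.0
```

```bash
python3 s.py
```

```text
mean F,tau [ -0.152   0.074  -3.359 -44.091 -31.254   0.581  -0.239   0.132  20.658] std [0.368 0.48  0.389 0.026 0.021 0.    0.    0.    0.144]
```

The readings are left 5.66 N, middle 2.35 N and right 3.36 N, so the left tin is the heaviest. Setting the right one back.

servo_tool --pt "0 0 0.12 0 0 0 45" --pt "0 0 0.27 0 0 0 45" --pt "0 0 0.42 0 0 0 45" --pt "0 0 0.55 0 0 0 45" --pt "0 0 0.65 0 0 0 45" --pt "0 0 0.72 0 0 0 45" --pt "0 0 0.76 0 0 0 45" --pt "0 0 0.785 0 0 0 45" --pt "0 0 0.8 0 0 0 45" --pt "0 0 0.81 0 0 0 45" --pt "0 0 0.815 0 0 0 45" --pt "0 0 0.82 0 0 0 45"

```text
time: 21.88
tool_pos: [0.5817, -0.2391, 0.0507]
ee_rot: [3.14, 0.001, 1.57]
wrist_force: [-0.0, -0.1, -4.7]
width: 0.0598
finger_force: 30.0
```

servo_tool --pt "0 0 0.004 0 0 0 45" --pt "0 0 0.008 0 0 0 45" --pt "0 0 0.01 0 0 0 45" --pt "0 0 0.012 0 0 0 45" --pt "0 0 0.012 0 0 0 45" --pt "0 0 0.012 0 0 0 45" --pt "0 0 0.012 0 0 0 45"

```text
time: 22.47
tool_pos: [0.5814, -0.2389, 0.0492]
ee_rot: [3.141, 0.0, 1.57]
wrist_force: [-0.3, 0.3, -0.8]
width: 0.0598
finger_force: 30.0
```

servo_tool --pt "0 0 0.002 0 0 0 45" --pt "0 0 0.002 0 0 0 45" --pt "0 0 0.002 0 0 0 64" --pt "0 0 0.002 0 0 0 70" --pt "0 0 0.002 0 0 0 80" --pt "0 0 0.002 0 0 0 94" --pt "0 0 0.002 0 0 0 94" --pt "0 0 0.002 0 0 0 94" --pt "0 0 0.002 0 0 0 94"

```text
time: 23.22
tool_pos: [0.5813, -0.2389, 0.0486]
ee_rot: [3.141, 0.0, 1.57]
wrist_force: [0.7, -0.4, -0.4]
width: 0.0938
finger_force: 0.0
```

servo_tool --pt "0 0 -0.15 0 0 0 94" --pt "0 0 -0.4 0 0 0 94" --pt "0 0 -0.7 0 0 0 94" --pt "0 0 -1 0 0 0 94" --pt "0 0 -1 0 0 0 94" --pt "0 0 -1 0 0 0 94"

```text
time: 23.72
tool_pos: [0.5826, -0.2395, 0.1515]
ee_rot: [3.136, 0.003, 1.57]
wrist_force: [0.3, -0.6, -0.9]
width: 0.0939
finger_force: 0.0
```

servo_tool --pt "0.3 0 0 0 0 0 94" --pt "0.7 0 0 0 0 0 94" --pt "1 0 0 0 0 0 94"

```text
time: 23.97
tool_pos: [0.5799, -0.1369, 0.1459]
ee_rot: [-3.138, -0.002, 1.569]
wrist_force: [0.5, 0.3, -0.2]
width: 0.0942
finger_force: 0.0
```

servo_tool --pt "0.4 0 0 0 0 0 94" --pt "0.8 0 0 0 0 0 94" --pt "1 0 0 0 0 0 94"

```text
time: 24.22
tool_pos: [0.5798, -0.0345, 0.146]
ee_rot: [-3.137, -0.003, 1.573]
wrist_force: [0.4, 0.5, -0.2]
width: 0.0938
finger_force: 0.0
```

servo_tool --pt "0.4 -0.1 0 0 0 0 94" --pt "0.7 -0.22 0 0 0 0 94" --pt "1 -0.22 0 0 0 0 94" --pt "1 -0.22 0 0 0 0 94" --pt "1 -0.22 0 0 0 0 94" --pt "1 -0.22 0 0 0 0 94" --pt "1 -0.22 0 0 0 0 94"

```text
time: 24.8
tool_pos: [0.5592, 0.06, 0.1475]
ee_rot: [-3.14, 0.001, 1.569]
wrist_force: [1.3, 0.3, -0.1]
width: 0.0941
finger_force: 0.0
```

Run:
```python
from h import *
im,W,o=wrist("w6"); print(o["time"],o["tool_pos"],o["wrist_force"])
```

```text
24.8 [0.55917947 0.05999912 0.14749577] [ 1.27970973  0.29143114 -0.07859829]
```

View pics/w6.png

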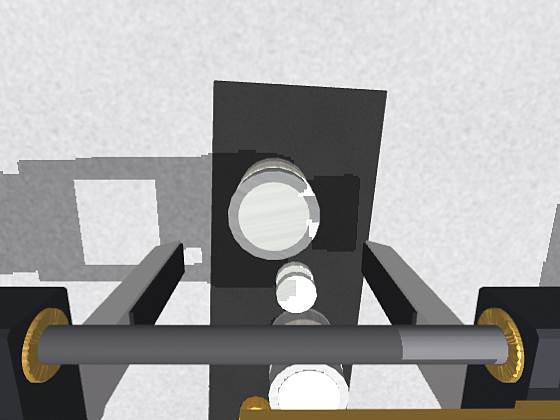

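The left tin is upright at (274,214), as expected. Nut and middle tin are in place.

servo_tool --pt "0.09 0.005 0 0 0 0 94" --pt "0.09 0.005 0.2 0 0 0 94" --pt "0.09 0.005 0.4 0 0 0 94" --pt "0.09 0.005 0.6 0 0 0 94" --pt "0.09 0.005 0.8 0 0 0 94" --pt "0.09 0.005 0.99 0 0 0 94" --pt "0.09 0.005 0.99 0 0 0 70" --pt "0.09 0.005 0.99 0 0 0 70" --pt "0.09 0.005 0.99 0 0 0 70" --pt "0.09 0.005 0.99 0 0 0 70" --pt "0.09 0.005 0.99 0 0 0 70" --pt "0.09 0.005 0.99 0 0 0 70"

```text
time: 25.85
tool_pos: [0.5608, 0.0702, 0.051]
ee_rot: [3.139, 0.0, 1.57]
wrist_force: [-0.2, -0.2, -0.3]
width: 0.0704
finger_force: 0.0
```

servo_tool --pt "0 0 0 0 0 0 64" --pt "0 0 0 0 0 0 60" --pt "0 0 0 0 0 0 55" --pt "0 0 0 0 0 0 50" --pt "0 0 0 0 0 0 45" --pt "0 0 0 0 0 0 45" --pt "0 0 0 0 0 0 45"

```text
time: 26.43
tool_pos: [0.5598, 0.0702, 0.05]
ee_rot: [-3.141, 0.0, 1.57]
wrist_force: [-3.1, -0.1, 5.6]
width: 0.059
finger_force: 30.0
```

servo_tool --pt "0 0 -0.03 0 0 0 45" --pt "0 0 -0.1 0 0 0 45" --pt "0 0 -0.2 0 0 0 45" --pt "0 0 -0.35 0 0 0 45" --pt "0 0 -0.5 0 0 0 45" --pt "0 0 -0.65 0 0 0 45" --pt "0 0 -0.77 0 0 0 45" --pt "0 0 -0.83 0 0 0 45" --pt "0 0 -0.83 0 0 0 45" --pt "0 0 -0.83 0 0 0 45"

```text
time: 27.27
tool_pos: [0.5599, 0.0702, 0.1324]
ee_rot: [-3.142, 0.0, 1.57]
wrist_force: [-0.1, -0.4, -6.0]
width: 0.0596
finger_force: 30.0
```

servo_tool --pt "0 0 -0.1 0 0 0 45" --pt "0 0 -0.25 0 0 0 45" --pt "0 0 -0.4 0 0 0 45" --pt "0 0 -0.55 0 0 0 45" --pt "0 0 -0.65 0 0 0 45" --pt "0 0 -0.67 0 0 0 45" --pt "0 0 -0.67 0 0 0 45" --pt "0 0 -0.67 0 0 0 45" --pt "0 0 -0.67 0 0 0 45" --pt "0 0 -0.67 0 0 0 45" --pt "0 0 -0.67 0 0 0 45" --pt "0 0 -0.67 0 0 0 45"

```text
time: 28.27
tool_pos: [0.5597, 0.0702, 0.1989]
ee_rot: [-3.14, 0.0, 1.57]
wrist_force: [-0.6, -0.5, -5.4]
width: 0.0599
finger_force: 30.0
```

```bash
python3 s.py
python3 - <<'E'
from h import *
im=robot.snapshot("scene"); cv2.imwrite("pics/end.png",im[:,:,::-1]); o=robot.get_obs(); print(o["time"],o["tool_pos"],o["finger_force"],abs(o["qvel"]).max())
E
```

```text
mean F,tau [ 1.4500e-01 -3.2000e-02 -5.7660e+00 -3.8746e+01 -3.3083e+01  5.6000e-01
  7.0000e-02  1.9900e-01  2.8542e+01] std [0.52  0.433 0.458 0.027 0.031 0.    0.    0.    0.144]
28.8167 [0.5599533  0.0701808  0.19959633] 29.998923540115356 0.0014132905353217754
```

View pics/end.png

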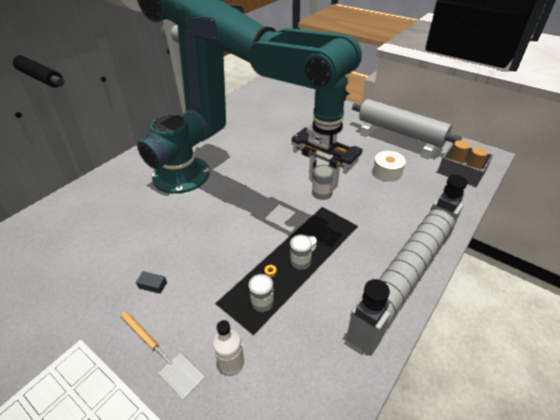

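The left tin is held upright at (323,180), and the other two stand in place at (301,252) and (261,293). Nothing else on the bench has moved.

```bash
python3 -c "
from bench import robot
print(robot.close_job())"
```

```text
the job is handed in; nothing more can be done
None
```

I lifted all three tins in order from left to right; the left one is heaviest (about 0.58 kg, against 0.34 kg right and 0.24 kg middle), and I handed in with it held upright and still about 15 cm above the mat, the other two back in their places.

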